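# Seal the lid of the instrument dry box

### The arm

A 6-joint arm with a two-finger parallel gripper is mounted at the origin on a cart in front of the work surface, level with it; the furniture and walls round the work are solid. World frame = base frame: x ahead of the robot, y to its left, z up, the work surface at z = 0. Lengths are in mm, angles in rad, forces in N, time in s.
With the tool pointing down it reaches from about 400 to 925 mm from the base axis. Payload 12.5 kg.
Tool frame: the origin (TCP) lies on the centre line of the jaws, within the pads' length; the fingertips stand 19 mm ahead of it and the grasp point (between the pads) is the TCP; z points along the fingers, y is the line along which they close (so a half turn about z gives the same grasp; the last joint's range is limited). The gripper opens to 95 mm and grips with 3 to 60 N. Pads are 20 mm wide; open, the fingers measure 119 mm over their backs; the gripper's body (75 mm by 180 mm) begins 59 mm behind the grasp point.
Start: joints at [0.996, 0.491, 1.559, -0, 1.092, -0.106], TCP at [282.371, 557.594, 233.661] pointing down, gripper open.
Joint ranges: [-3.1, 3.1], [-0.84, 2.19], [0.05, 2.79], [-1.13, 4.28], [0.06, 2.93], [-2.69, 2.69]. Speed limits (rad/s): [2.22, 2.22, 2.79, 3.14, 3.14, 3.14].

### API

Orientations are given as [roll, pitch, yaw] about the fixed x, y, z axes, in that order (R = Rz(yaw) Ry(pitch) Rx(roll)).
In Python, from cell import state, read_camera, job_done gives the robot as it stands.
- The arm moves only by the tool arm_command, never from a script. Its argument "deltas" is a list of rows, each an object of numbers: "dx", "dy", "dz": the shift along the world's x, y, z in m; "yaw": the turn about the world's z in degrees. In form: [{"dx": .., "dy": .., "dz": .., "yaw": ..}, ...]. A call has 1 to 20 rows; each row shifts and turns the commanded pose from where the row before left it; what a row does not reach is not made up. A row lasts 1/10 s, in which the tool goes at most 50 mm and 8.59 degrees, less where a joint would pass 70% of its speed; a pose out of reach is approached as far as the arm can. A call with a gripper value outside its range is refused whole. "gripper" is the finger opening in m, from 0 to 0.0951, set as the call begins (left out, the last holds). The fingers move at their own pace and stop on an object; the grip force is fixed at half the most. Time passes only in rows, so rows that do not move let the fingers close. It gives the time, the measured TCP pose, the force, the opening and the grip force at its end, in the units of the state.
- state(): the state, without advancing time (a new reading comes with each control period).
- read_camera(name): name is "scene" or "top" or "wrist"; returns a dict with "color" (384x512x3 uint8, red, green, blue), "range_z" (384x512 float32, mm along the optical axis (not along the pixel's ray), 0 where there is no reading), "fx", "fy", "cx", "cy" (pixels), "extrinsics" (4x4, takes a point from camera to world coordinates). Camera axes: x right, y up, looking along -z (the intrinsics and any distortion apply to the point x, -y, -z); pixel columns grow to the right and rows downward; lengths in mm; the calibration is good to about 2 mm. The wrist camera is an equidistant fisheye: a pixel r from the principal point sees the ray r / f radians off the axis. A picture is of the moment at which its call begins.
- job_done(): hands the job in; it is judged then, once.
The state is a dict: "t": time; "joints": joint angles; "qvel": joint speeds; "tau": joint torques, N m; "eef_pos": TCP position; "tcp_rot": TCP orientation; "ft_force": force on the tool from outside, world axes, zero at the start; "moment": the same for the moment, N m; "opening": opening from 0.0 (shut) to 1.0 (fully open); "grip_force": force on a finger pad.
Only numpy, scipy, OpenCV 4.12 (cv2) and the standard library are available. Lean on these libraries where they do the work, as an engineer would, in place of code of your own. Each camera call takes 0.05 s, during which the arm holds its last target. There are 200 camera calls.

### The job

The lid of the long rectangular dry box is resting on its gasket but is not sealed. Press it down corner by corner, one corner at a time on the round pads, until all four corners are fully home and the lid sits flat on the box. Leave the lid on the box and let go of it.

Things in the scene. Friction and masses are not known exactly. Their poses are not given: they have to be found in the camera images.
- near_left (a point): Centre of the top face of the round steel press pad (22 mm across, 3 mm high) at one corner of the long grey dry box's aluminium lid: the corner nearer the robot, on its left (+y). Pads are 100 mm apart across the box and 150 mm along it (along y, turned up to 23 degrees). Lid 120 x 170 x 8 mm; black bar handle in its middle stands 18 mm above the pads. Box 60 mm high, fixed to the desk.
- near_right (a point): Centre of the top face of the round steel press pad (22 mm across, 3 mm high) at one corner of the long grey dry box's aluminium lid: the corner nearer the robot, on its right (-y). At the start the lid lies on four black gasket blocks, 7 mm too high: pad tops 78 mm above the desk. Fully down, with the plate on the box's hard rim, they are at 71 mm.
- far_left (a point): Centre of the top face of the round steel press pad (22 mm across, 3 mm high) at one corner of the long grey dry box's aluminium lid: the corner farther from the robot, on its left (+y). Pressed straight down with about 8 to 12 N a corner sinks to the rim and its gasket block stays in. The opposite corner rises up to 8 mm meanwhile; a corner pressed earlier may lift until all four are in.
- far_right (a point): Centre of the top face of the round steel press pad (22 mm across, 3 mm high) at one corner of the long grey dry box's aluminium lid: the corner farther from the robot, on its right (-y). A frame under the lid keeps it on the box with 3 mm play. The smaller square box nearby (110 mm, round knob on top) is closed already: a bystander.

How it is judged (in metres and radians):
On the way:
1. one corner is pressed home (pad top under 74 mm above the desk) while another still stands proud (over 76 mm): the lid goes down corner by corner, not all at once (height (world z) of any of near_left, near_right, far_left, far_right below 0.074 m and height (world z) of any of near_left, near_right, far_left, far_right above 0.076 m), for 0.05 s.
At the end, for the whole second after the job is handed in: All four corners of the lid are home: each pad top is 67.5 to 73.5 mm above the desk (71 mm is fully down, the start is 78 mm), so that the lid lies flat on the box (height (world z) of near_left between 0.0675 and 0.0735 m and height (world z) of near_right between 0.0675 and 0.0735 m and height (world z) of far_left between 0.0675 and 0.0735 m and height (world z) of far_right between 0.0675 and 0.0735 m); the robot touches nothing.
It also fails if it takes over 45 s, if anything falls off the work surface, if the arm or the gripper's body presses on something with over 40 N, if the wrist force passes 120 N, or if a joint passes its speed limit or range.

## Working session

There is one attempt and no reset: what is moved stays moved. The work goes in short steps, Python scripts to look and compute and a tool call to move; the robot and the scene stay as the last step left them, time stands still between calls to the robot, and variables do not carry over. Pictures are saved under pics/ and viewed, at most 10 in all, crops included, and the job is handed in when it is done.

Besides the shell and the picture viewer there is one more tool, called after "Request:" as name(argument=value, ...) on one line, values as JSON. arm_command: Moves the arm, as the interface text tells. Its arguments: {"type":"object","properties":{"deltas":{"type":"array"},"gripper":{"type":"number"}},"required":["deltas"]}

```bash
mkdir -p pics; cat > h.py <<'E'
import numpy as np, cv2
from cell import state, read_camera, job_done
def cloud(d):
    z=d["range_z"].astype(float); v,u=np.mgrid[:z.shape[0],:z.shape[1]]
    P=np.stack([(u-d["cx"])/d["fx"]*z,-(v-d["cy"])/d["fy"]*z,-z],-1)
    E=np.array(d["extrinsics"]); return P@E[:3,:3].T+E[:3,3]
def ray(d,uv,h):
    E=np.array(d["extrinsics"]); u,v=uv
    r=E[:3,:3]@np.array([(u-d["cx"])/d["fx"],-(v-d["cy"])/d["fy"],-1]); o=E[:3,3]
    return o+r*(h-o[2])/r[2]
E
python3 - <<'E'
from h import *
print(state())
for n in("top","scene"):
    d=read_camera(n); np.savez(f"{n}.npz",**d); print(n,d["fx"],d["cx"],d["cy"],np.round(d["extrinsics"],3).tolist())
    cv2.imwrite(f"pics/{n}1.png",d["color"][...,::-1])
E
```

```text
{'t': 0.0, 'joints': array([ 9.96381097e-01,  4.91574045e-01,  1.55947650e+00,  3.12167829e-05,
        1.09170430e+00, -1.05626098e-01]), 'qvel': array([-0.00079313,  0.00121709, -0.00062037, -0.00056593,  0.00011048,
        0.00025353]), 'tau': array([ 4.88279955e-03, -6.12639785e+01, -2.58187169e+01,  6.93423185e-02,
        4.81224095e-02, -8.07608308e-05]), 'eef_pos': array([282.23819494, 557.3796017 , 233.04342494]), 'tcp_rot': array([-3.14043985e+00, -1.50061247e-04,  2.67278903e+00]), 'ft_force': array([0.02066931, 0.74974621, 0.22670822]), 'moment': array([-0.02656892,  0.01713045,  0.00353767]), 'grip_force': 0.0, 'opening': 0.9972753804842357}
top 492.5410030497099 253.99794521993383 188.00991896206244 [[-0.012, 0.985, -0.175, 329.982], [-1.0, -0.008, 0.021, -99.838], [0.019, 0.175, 0.984, 1196.093], [0.0, 0.0, 0.0, 1.0]]
scene 391.1747691027366 256.0396862526959 186.6956309952672 [[0.716, 0.482, -0.506, 96.282], [-0.698, 0.474, -0.536, -592.576], [-0.018, 0.737, 0.676, 674.671], [0.0, 0.0, 0.0, 1.0]]
```

View pics/top1.png

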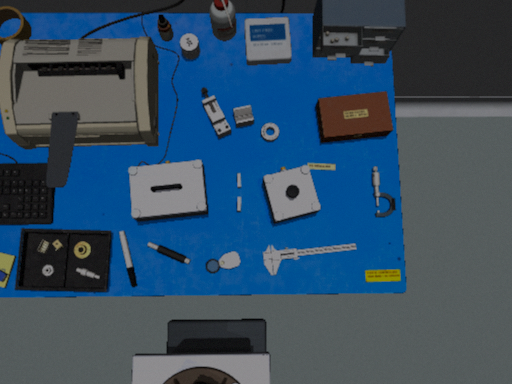

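View pics/scene1.png

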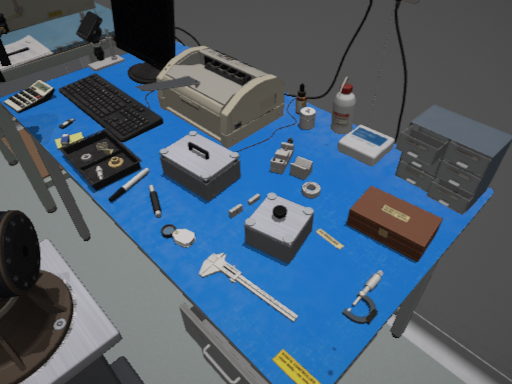

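The top view shows the long box at about (168,189) with its bar handle, its pads near (135,170), (198,164), (138,213) and (202,208). The square bystander box is at (292,193). In the scene view the long box is at about (200,163).

```bash
python3 - <<'E'
from h import *
T=dict(np.load("top.npz")); S=dict(np.load("scene.npz"))
a=T["color"][150:230,120:215]; b=S["color"][125:200,155:245]
A=cv2.resize(a,None,fx=5,fy=5,interpolation=cv2.INTER_CUBIC); B=cv2.resize(b,(int(90*400/75),400),interpolation=cv2.INTER_CUBIC)
A=A[:400];A=cv2.resize(A,(390,400*390//475)); 
A=cv2.copyMakeBorder(A,0,400-A.shape[0],0,0,cv2.BORDER_CONSTANT)
cv2.imwrite("pics/crop.png",cv2.resize(np.hstack([A,B[:,:400]]),(790,400))[...,::-1])
C=cloud(T)
g=cv2.cvtColor(T["color"],cv2.COLOR_RGB2HSV)
m=((g[...,1]<60)&(g[...,2]>110)).astype(np.uint8); m[:150]=0;m[230:]=0;m[:,:120]=0;m[:,215:]=0
m=cv2.morphologyEx(m,cv2.MORPH_CLOSE,np.ones((5,5),np.uint8))
c=max(cv2.findContours(m,0,2)[0],key=cv2.contourArea)
r=cv2.minAreaRect(c); print(r)
bx=cv2.boxPoints(r); W=np.array([ray(T,p,75) for p in bx]); print(W.round(1))
mm=cv2.drawContours(np.zeros_like(m),[c],-1,1,-1)
print("z pct",np.percentile(C[mm>0][:,2],[5,25,50,75,95]))
P=C[150:230,120:215].reshape(-1,3)
k=P[(P[:,2]>66)&(P[:,2]<90)]; print(len(k),k.mean(0), cv2.minAreaRect(k[:,:2].astype(np.float32)))
P=cloud(S)[125:200,155:245].reshape(-1,3);k=P[(P[:,2]>66)&(P[:,2]<90)]; print(len(k),k.mean(0), cv2.minAreaRect(k[:,:2].astype(np.float32)),np.percentile(k[:,2],[10,50,90]))
E
```

```text
((166.53028869628906, 188.282470703125), (50.603233337402344, 74.36012268066406), 83.8844985961914)
[[ 5.805e+02  1.704e+02  7.500e+01]
 [ 5.982e+02 -5.000e-01  7.500e+01]
 [ 4.798e+02 -1.370e+01  7.500e+01]
 [ 4.631e+02  1.543e+02  7.500e+01]]
z pct [72.21558018 74.57311411 76.09738304 77.7008391  81.61299528]
3679 [527.84943176  78.24180229  75.98261389] ((528.6181030273438, 78.95848083496094), (121.21652221679688, 171.50198364257812), 5.508765697479248)
2123 [531.54268605  68.25731732  75.40374505] ((583.8501586914062, 78.71902465820312), (227.44613647460938, 172.14784240722656), 5.580815315246582) [73.35866485 75.43820801 77.47453067]
```

View pics/crop.png

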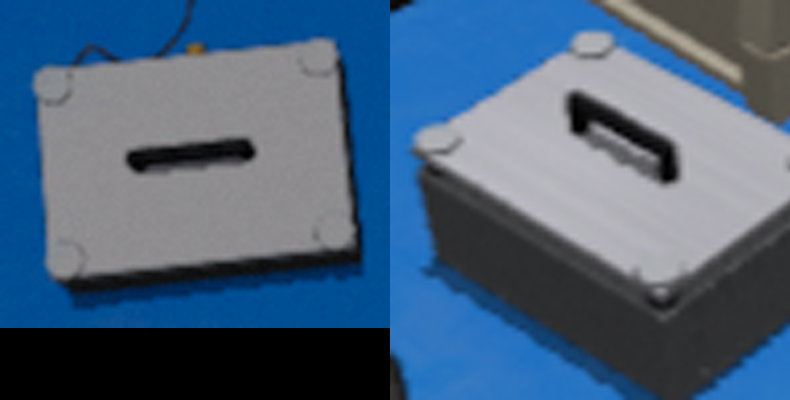

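The crop (left is top, right is scene) shows the four pads at the corners and the handle in the middle. Next I check the pads by ray and look for tall neighbours.

```bash
python3 - <<'E'
from h import *
T=dict(np.load("top.npz")); S=dict(np.load("scene.npz"))
for n,p in dict(NL=(67,260),NR=(334,233),FL=(53,85),FR=(319,57)).items(): print(n,ray(T,(120+p[0]/4.105,150+p[1]/4.105),78).round(1))
s=75/400*1.0; 
for n,p in dict(NL=(437,138),NR=(660,272),FL=(592,44)).items(): print(n,ray(S,(155+(p[0]-390)*90/480,125+p[1]*75/400),78).round(1))
P=np.vstack([cloud(T).reshape(-1,3),cloud(S).reshape(-1,3)])
for x in range(350,800,50):
  print(x,[int(q[:,2].max()) if len(q:=P[(abs(P[:,0]-x)<25)&(abs(P[:,1]-y)<25)&(P[:,2]<600)]) else -1 for y in range(-100,600,50)])
E
```

```text
NL [472.  144.7  78. ]
NR [485.8  -2.8  78. ]
FL [571.2 155.5  78. ]
FR [586.3   6.4  78. ]
NL [472.6 142.6  78. ]
NR [485.8  -8.9  78. ]
FL [571.6 151.6  78. ]
350 [20, 20, 17, 21, 9, 21, 35, 27, 24, 21, 34, 32, 23, 309]
400 [20, 19, 6, 21, 22, 17, 32, 21, 24, 25, 33, 32, 11, 12]
450 [6, 6, 74, 80, 81, 82, 32, 33, 34, 34, 34, 26, 19, 19]
500 [26, 7, 83, 95, 100, 84, 7, 180, 184, 22, 26, 26, 22, 22]
550 [17, 8, 81, 100, 99, 85, 7, 182, 181, 28, 27, 29, 27, 24]
600 [15, 7, 84, 80, 81, 83, 7, 167, 169, 22, 24, 29, 26, 26]
650 [8, 39, 7, 7, 126, 129, 133, 155, 157, 144, 133, 132, 8, 5]
700 [42, 44, 40, 7, 152, 155, 147, 149, 149, 147, 155, 157, 5, 6]
750 [41, 39, 36, 10, 164, 163, 141, 140, 140, 139, 165, 166, 270, 272]
```

Request:
arm_command(deltas=[{"dx": 0,"dy": 0,"dz": 0},{"dx": 0,"dy": 0,"dz": 0},{"dx": 0,"dy": 0,"dz": 0},{"dx": 0,"dy": 0,"dz": 0},{"dx": 0,"dy": 0,"dz": 0},{"dx": 0,"dy": 0,"dz": 0}], gripper=0)

```text
$.deltas[0]: bad value
```

```bash
python3 - <<'E'
from h import *
T=dict(np.load("top.npz")); S=dict(np.load("scene.npz"))
for d in(T,S):
  P=cloud(d).reshape(-1,3); q=P[(P[:,2]>110)&(P[:,2]<300)&(P[:,0]>450)&(P[:,0]<680)&(P[:,1]>60)&(P[:,1]<400)]
  for x in range(470,680,20):
    k=q[abs(q[:,0]-x)<10]
    if len(k)>3: print(x,len(k),np.percentile(k[:,1],[2,98]).round(),np.percentile(k[:,2],[2,98]).round())
E
```

```text
510 49 [276. 310.] [176. 184.]
530 187 [272. 315.] [173. 182.]
550 193 [271. 316.] [168. 177.]
570 208 [271. 318.] [163. 173.]
590 206 [270. 318.] [159. 168.]
610 203 [269. 319.] [154. 163.]
630 205 [269. 322.] [149. 159.]
650 649 [128. 395.] [110. 152.]
670 1252 [117. 394.] [116. 148.]
510 7 [273. 304.] [179. 181.]
530 48 [267. 310.] [174. 181.]
550 52 [265. 308.] [170. 175.]
570 51 [265. 312.] [165. 171.]
590 51 [264. 313.] [160. 166.]
610 53 [264. 315.] [156. 161.]
630 57 [264. 315.] [151. 156.]
650 210 [125. 395.] [111. 152.]
670 556 [109. 392.] [112. 146.]
```

Request:
arm_command(deltas=[{"dx": 0.0,"dy": 0.0,"dz": 0.01,"yaw": 0.0},{"dx": 0.0,"dy": 0.0,"dz": 0.02,"yaw": 0.0}], gripper=0.0)

```text
t: 0.3
eef_pos: [282.1, 557.2, 263.1]
tcp_rot: [-3.139, -0.0, 2.673]
ft_force: [-0.9, 0.2, -0.6]
opening: 0.884
grip_force: 0.0
```

Request:
arm_command(deltas=[{"dx": 0.016,"dy": -0.034,"dz": 0.0,"yaw": -5.2},{"dx": 0.016,"dy": -0.034,"dz": 0.0,"yaw": -5.2},{"dx": 0.016,"dy": -0.034,"dz": 0.0,"yaw": -5.2},{"dx": 0.016,"dy": -0.034,"dz": 0.0,"yaw": -5.2},{"dx": 0.016,"dy": -0.034,"dz": 0.0,"yaw": -5.2},{"dx": 0.016,"dy": -0.034,"dz": 0.0,"yaw": -5.2},{"dx": 0.016,"dy": -0.034,"dz": 0.0,"yaw": -5.2},{"dx": 0.016,"dy": -0.034,"dz": 0.0,"yaw": -5.2},{"dx": 0.016,"dy": -0.034,"dz": -0.01,"yaw": -5.2},{"dx": 0.016,"dy": -0.034,"dz": -0.02,"yaw": -5.2},{"dx": 0.016,"dy": -0.034,"dz": -0.02,"yaw": -5.2},{"dx": 0.014,"dy": -0.036,"dz": -0.02,"yaw": -5.2},{"dx": 0.0,"dy": 0.0,"dz": -0.02,"yaw": 0.0},{"dx": 0.0,"dy": 0.0,"dz": -0.02,"yaw": 0.0},{"dx": 0.0,"dy": 0.0,"dz": -0.01,"yaw": 0.0},{"dx": 0.0,"dy": 0.0,"dz": 0.0,"yaw": 0.0}], gripper=0.0)

```text
t: 1.9
eef_pos: [472.1, 147.6, 143.1]
tcp_rot: [-3.14, 0.0, 1.584]
ft_force: [-0.1, 0.0, 0.4]
opening: 0.007
grip_force: 0.0
```

```bash
python3 - <<'E'
from h import *
print(state()["eef_pos"],state()["joints"],state()["opening"])
out=[]
for n,(r0,c0) in dict(top=(130,100),scene=(70,120)).items():
    d=read_camera(n); out.append(cv2.resize(d["color"][r0:r0+130,c0:c0+130],(395,395),interpolation=cv2.INTER_CUBIC))
cv2.imwrite("pics/nl.png",np.hstack(out)[...,::-1])
E
```

```text
[472.12981531 147.62947787 143.11457973] [ 1.69455128e-01  4.33256782e-01  1.97131353e+00 -4.42047615e-05
  7.38620535e-01  1.56414595e-01] 0.006720211159596869
```

View pics/nl.png

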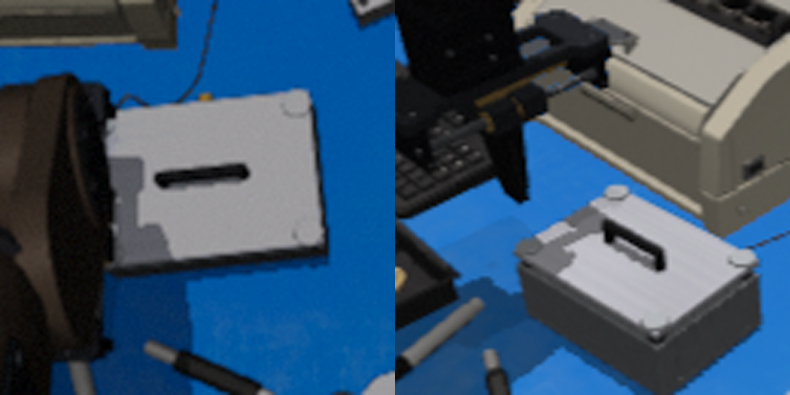

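The picture shows the closed fingers above the near-left corner, with the tip at crop (515,198) in the scene view. The tip looks a little left of the pad, so I compare camera and arm.

```bash
python3 - <<'E'
from h import *
S=dict(np.load("scene.npz"))
E=S["extrinsics"]
def proj(p):
    q=E[:3,:3].T@(np.array(p)-E[:3,3]); return S["cx"]+S["fx"]*q[0]/-q[2], S["cy"]-S["fx"]*q[1]/-q[2]
for p in ([472.1,147.6,124],[472,147,78],[487,-2,78],[572,157,78],[586.5,8,78],[472,147,78]):
    u,v=proj(p); print(p,(round(u,1),round(v,1)),"crop",round((u+.5-120)*395/130-.5+395),round((v+.5-70)*395/130-.5))
d=read_camera("scene"); C=cloud(d); k=C[70:140,135:175].reshape(-1,3)
k=k[(k[:,2]>118)&(k[:,2]<135)&(abs(k[:,0]-472)<40)&(abs(k[:,1]-147)<40)]; print(len(k),k.mean(0) if len(k) else 0,k.min(0),k.max(0))
im=cv2.resize(d["color"][110:190,150:250],(750,600),interpolation=cv2.INTER_CUBIC)
for p in ([472,147,78],[487,-2,78],[572,157,78],[586.5,8,78]):
    u,v=proj(p); cv2.circle(im,(int((u+.5-150)*7.5),int((v+.5-110)*7.5)),4,(255,0,0),-1)
cv2.imwrite("pics/ov.png",im[...,::-1])
E
```

```text
[472.1, 147.6, 124] (np.float64(159.1), np.float64(135.1)) crop 515 199
[472, 147, 78] (np.float64(162.6), np.float64(150.2)) crop 525 245
[487, -2, 78] (np.float64(204.2), np.float64(174.4)) crop 652 318
[572, 157, 78] (np.float64(191.8), np.float64(132.4)) crop 614 191
[586.5, 8, 78] (np.float64(233.0), np.float64(153.9)) crop 739 256
[472, 147, 78] (np.float64(162.6), np.float64(150.2)) crop 525 245
22 [473.80248324 140.97695065 129.77568862] [469.34425772 133.79018337 124.85489726] [481.03519842 156.06684545 133.95276306]
```

View pics/ov.png

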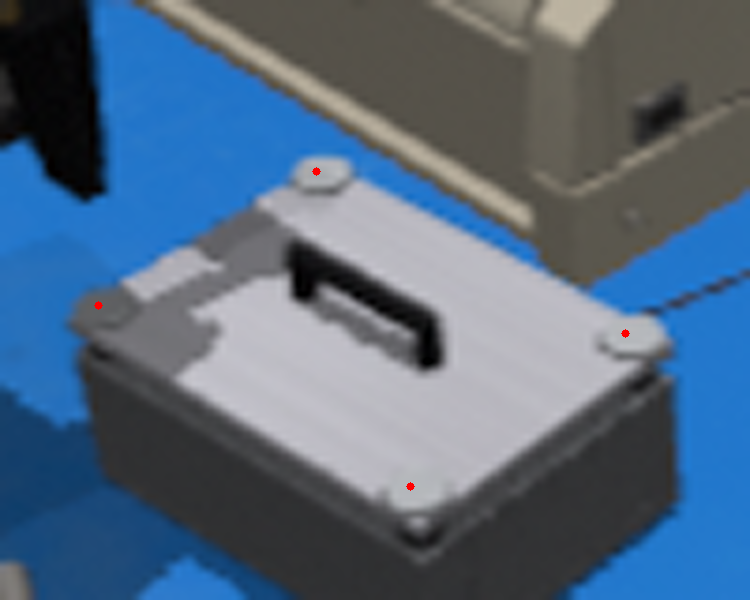

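The overlay puts my predicted points within 1 px of all four pads, and the true pads are about 2 mm further toward -y. I shift by that much and press NL.

Request:
arm_command(deltas=[{"dx": 0.0,"dy": -0.002,"dz": -0.015,"yaw": 0.0},{"dx": 0.0,"dy": 0.0,"dz": -0.015,"yaw": 0.0},{"dx": 0.0,"dy": 0.0,"dz": -0.01,"yaw": 0.0},{"dx": 0.0,"dy": 0.0,"dz": -0.004,"yaw": 0.0},{"dx": 0.0,"dy": 0.0,"dz": -0.002,"yaw": 0.0},{"dx": 0.0,"dy": 0.0,"dz": 0.0,"yaw": 0.0}])

```text
t: 2.65
eef_pos: [472.5, 145.7, 97.9]
tcp_rot: [3.141, -0.0, 1.584]
ft_force: [-0.9, -0.0, 0.1]
opening: 0.005
grip_force: 0.0
```

Request:
arm_command(deltas=[{"dx": 0.0,"dy": 0.0,"dz": -0.002,"yaw": 0.0},{"dx": 0.0,"dy": 0.0,"dz": -0.002,"yaw": 0.0},{"dx": 0.0,"dy": 0.0,"dz": -0.001,"yaw": 0.0},{"dx": 0.0,"dy": 0.0,"dz": 0.0,"yaw": 0.0}])

```text
t: 3.05
eef_pos: [472.3, 145.9, 93.4]
tcp_rot: [3.141, -0.0, 1.584]
ft_force: [-2.8, 3.1, 6.3]
opening: 0.001
grip_force: 3.5
```

Request:
arm_command(deltas=[{"dx": 0.0,"dy": 0.0,"dz": -0.001,"yaw": 0.0},{"dx": 0.0,"dy": 0.0,"dz": -0.001,"yaw": 0.0},{"dx": 0.0,"dy": 0.0,"dz": 0.0,"yaw": 0.0}])

```text
t: 3.35
eef_pos: [472.2, 145.9, 91.4]
tcp_rot: [3.141, -0.0, 1.584]
ft_force: [-3.8, 3.3, 8.8]
opening: 0.003
grip_force: 4.5
```

Request:
arm_command(deltas=[{"dx": 0.0,"dy": 0.0,"dz": -0.001,"yaw": 0.0},{"dx": 0.0,"dy": 0.0,"dz": -0.0005,"yaw": 0.0},{"dx": 0.0,"dy": 0.0,"dz": 0.0,"yaw": 0.0}])

```text
t: 3.65
eef_pos: [472.2, 146.0, 91.0]
tcp_rot: [3.14, -0.001, 1.584]
ft_force: [-8.1, 1.2, 24.3]
opening: 0.005
grip_force: 12.5
```

Request:
arm_command(deltas=[{"dx": 0.0,"dy": 0.0,"dz": 0.01,"yaw": 0.0},{"dx": 0.0,"dy": 0.0,"dz": 0.02,"yaw": 0.0},{"dx": 0.0,"dy": 0.0,"dz": 0.02,"yaw": 0.0},{"dx": 0.003,"dy": -0.029,"dz": 0.0,"yaw": 0.0},{"dx": 0.003,"dy": -0.03,"dz": 0.0,"yaw": 0.0},{"dx": 0.003,"dy": -0.03,"dz": 0.0,"yaw": 0.0},{"dx": 0.003,"dy": -0.03,"dz": 0.0,"yaw": 0.0},{"dx": 0.003,"dy": -0.03,"dz": 0.0,"yaw": 0.0},{"dx": 0.0,"dy": 0.0,"dz": -0.015,"yaw": 0.0},{"dx": 0.0,"dy": 0.0,"dz": -0.015,"yaw": 0.0},{"dx": 0.0,"dy": 0.0,"dz": -0.005,"yaw": 0.0},{"dx": 0.0,"dy": 0.0,"dz": 0.0,"yaw": 0.0}])

```text
t: 4.85
eef_pos: [487.3, -3.4, 104.0]
tcp_rot: [-3.141, -0.0, 1.584]
ft_force: [-0.3, 1.4, 0.1]
opening: 0.006
grip_force: 0.0
```

Request:
arm_command(deltas=[{"dx": 0.0,"dy": 0.0,"dz": -0.002,"yaw": 0.0},{"dx": 0.0,"dy": 0.0,"dz": -0.002,"yaw": 0.0},{"dx": 0.0,"dy": 0.0,"dz": -0.002,"yaw": 0.0},{"dx": 0.0,"dy": 0.0,"dz": -0.002,"yaw": 0.0},{"dx": 0.0,"dy": 0.0,"dz": -0.002,"yaw": 0.0},{"dx": 0.0,"dy": 0.0,"dz": -0.002,"yaw": 0.0},{"dx": 0.0,"dy": 0.0,"dz": 0.0,"yaw": 0.0}])

```text
t: 5.55
eef_pos: [487.0, -3.3, 92.2]
tcp_rot: [-3.141, -0.0, 1.584]
ft_force: [-1.9, -1.0, 3.1]
opening: 0.002
grip_force: 1.7
```

Request:
arm_command(deltas=[{"dx": 0.0,"dy": 0.0,"dz": -0.001,"yaw": 0.0},{"dx": 0.0,"dy": 0.0,"dz": -0.0005,"yaw": 0.0},{"dx": 0.0,"dy": 0.0,"dz": 0.0,"yaw": 0.0}])

```text
t: 5.85
eef_pos: [487.0, -3.4, 91.0]
tcp_rot: [-3.141, -0.0, 1.584]
ft_force: [-4.7, -0.8, 9.1]
opening: 0.005
grip_force: 4.6
```

Request:
arm_command(deltas=[{"dx": 0.0,"dy": 0.0,"dz": -0.001,"yaw": 0.0},{"dx": 0.0,"dy": 0.0,"dz": 0.0,"yaw": 0.0}])

```text
t: 6.05
eef_pos: [487.0, -3.4, 90.8]
tcp_rot: [3.142, 0.0, 1.584]
ft_force: [-7.0, -1.5, 21.3]
opening: 0.006
grip_force: 11.1
```

Request:
arm_command(deltas=[{"dx": 0.0,"dy": 0.0,"dz": 0.01,"yaw": 0.0},{"dx": 0.0,"dy": 0.0,"dz": 0.02,"yaw": 0.0},{"dx": 0.0,"dy": 0.0,"dz": 0.02,"yaw": 0.0},{"dx": 0.025,"dy": 0.0025,"dz": 0.0,"yaw": 0.0},{"dx": 0.025,"dy": 0.0025,"dz": 0.0,"yaw": 0.0},{"dx": 0.025,"dy": 0.0025,"dz": 0.0,"yaw": 0.0},{"dx": 0.025,"dy": 0.0025,"dz": 0.0,"yaw": 0.0},{"dx": 0.0,"dy": 0.0,"dz": -0.015,"yaw": 0.0},{"dx": 0.0,"dy": 0.0,"dz": -0.015,"yaw": 0.0},{"dx": 0.0,"dy": 0.0,"dz": -0.005,"yaw": 0.0},{"dx": 0.0,"dy": 0.0,"dz": 0.0,"yaw": 0.0}])

```text
t: 7.15
eef_pos: [587.1, 6.6, 104.2]
tcp_rot: [-3.14, -0.0, 1.584]
ft_force: [0.4, 0.6, 0.4]
opening: 0.003
grip_force: 0.0
```

Request:
arm_command(deltas=[{"dx": 0.0,"dy": 0.0,"dz": -0.002,"yaw": 0.0},{"dx": 0.0,"dy": 0.0,"dz": -0.002,"yaw": 0.0},{"dx": 0.0,"dy": 0.0,"dz": -0.002,"yaw": 0.0},{"dx": 0.0,"dy": 0.0,"dz": -0.002,"yaw": 0.0},{"dx": 0.0,"dy": 0.0,"dz": -0.002,"yaw": 0.0},{"dx": 0.0,"dy": 0.0,"dz": -0.002,"yaw": 0.0},{"dx": 0.0,"dy": 0.0,"dz": 0.0,"yaw": 0.0}])

```text
t: 7.85
eef_pos: [588.0, 6.4, 93.3]
tcp_rot: [3.14, 0.0, 1.584]
ft_force: [0.2, -0.8, 4.4]
opening: 0.006
grip_force: 2.2
```

Request:
arm_command(deltas=[{"dx": 0.0,"dy": 0.0,"dz": -0.001,"yaw": 0.0},{"dx": 0.0,"dy": 0.0,"dz": -0.0005,"yaw": 0.0},{"dx": 0.0,"dy": 0.0,"dz": 0.0,"yaw": 0.0}])

```text
t: 8.15
eef_pos: [588.2, 6.3, 92.0]
tcp_rot: [3.139, 0.0, 1.584]
ft_force: [1.6, -1.2, 6.5]
opening: 0.004
grip_force: 3.3
```

Request:
arm_command(deltas=[{"dx": 0.0,"dy": 0.0,"dz": -0.001,"yaw": 0.0},{"dx": 0.0,"dy": 0.0,"dz": 0.0,"yaw": 0.0}])

```text
t: 8.35
eef_pos: [588.2, 6.3, 91.1]
tcp_rot: [3.139, 0.001, 1.584]
ft_force: [1.3, -2.7, 7.4]
opening: 0.006
grip_force: 3.5
```

Request:
arm_command(deltas=[{"dx": 0.0,"dy": 0.0,"dz": -0.001,"yaw": 0.0},{"dx": 0.0,"dy": 0.0,"dz": 0.0,"yaw": 0.0}])

```text
t: 8.55
eef_pos: [588.3, 6.3, 90.8]
tcp_rot: [3.138, 0.001, 1.584]
ft_force: [-2.2, -1.7, 15.3]
opening: 0.005
grip_force: 7.2
```

Request:
arm_command(deltas=[{"dx": 0.0,"dy": 0.0,"dz": 0.011,"yaw": 0.0},{"dx": 0.0,"dy": 0.0,"dz": 0.02,"yaw": 0.0},{"dx": 0.0,"dy": 0.0,"dz": 0.02,"yaw": 0.0},{"dx": -0.003,"dy": 0.03,"dz": 0.0,"yaw": 0.0},{"dx": -0.003,"dy": 0.03,"dz": 0.0,"yaw": 0.0},{"dx": -0.003,"dy": 0.03,"dz": 0.0,"yaw": 0.0},{"dx": -0.003,"dy": 0.03,"dz": 0.0,"yaw": 0.0},{"dx": -0.003,"dy": 0.029,"dz": 0.0,"yaw": 0.0},{"dx": 0.0,"dy": 0.0,"dz": -0.015,"yaw": 0.0},{"dx": 0.0,"dy": 0.0,"dz": -0.015,"yaw": 0.0},{"dx": 0.0,"dy": 0.0,"dz": -0.005,"yaw": 0.0},{"dx": 0.0,"dy": 0.0,"dz": 0.0,"yaw": 0.0}])

```text
t: 9.75
eef_pos: [572.2, 155.5, 104.9]
tcp_rot: [-3.141, 0.0, 1.584]
ft_force: [0.4, 0.5, -0.5]
opening: 0.002
grip_force: 0.0
```

Request:
arm_command(deltas=[{"dx": 0.0,"dy": 0.0,"dz": -0.002,"yaw": 0.0},{"dx": 0.0,"dy": 0.0,"dz": -0.002,"yaw": 0.0},{"dx": 0.0,"dy": 0.0,"dz": -0.002,"yaw": 0.0},{"dx": 0.0,"dy": 0.0,"dz": -0.002,"yaw": 0.0},{"dx": 0.0,"dy": 0.0,"dz": -0.002,"yaw": 0.0},{"dx": 0.0,"dy": 0.0,"dz": -0.002,"yaw": 0.0},{"dx": 0.0,"dy": 0.0,"dz": 0.0,"yaw": 0.0}])

```text
t: 10.45
eef_pos: [572.6, 155.8, 93.3]
tcp_rot: [3.141, -0.0, 1.584]
ft_force: [0.5, 1.1, 1.3]
opening: 0.005
grip_force: 0.9
```

Request:
arm_command(deltas=[{"dx": 0.0,"dy": 0.0,"dz": -0.001,"yaw": 0.0},{"dx": 0.0,"dy": 0.0,"dz": -0.0005,"yaw": 0.0},{"dx": 0.0,"dy": 0.0,"dz": 0.0,"yaw": 0.0}])

```text
t: 10.75
eef_pos: [572.6, 155.8, 91.8]
tcp_rot: [3.141, -0.0, 1.584]
ft_force: [1.3, 3.0, 4.2]
opening: 0.005
grip_force: 2.2
```

Request:
arm_command(deltas=[{"dx": 0.0,"dy": 0.0,"dz": -0.001,"yaw": 0.0},{"dx": 0.0,"dy": 0.0,"dz": 0.0,"yaw": 0.0}])

```text
t: 10.95
eef_pos: [572.6, 155.8, 90.8]
tcp_rot: [3.141, -0.0, 1.584]
ft_force: [0.4, 2.7, 3.8]
opening: 0.006
grip_force: 2.1
```

Request:
arm_command(deltas=[{"dx": 0.0,"dy": 0.0,"dz": -0.001,"yaw": 0.0},{"dx": 0.0,"dy": 0.0,"dz": 0.0,"yaw": 0.0}])

```text
t: 11.15
eef_pos: [572.7, 155.8, 90.3]
tcp_rot: [3.14, -0.0, 1.584]
ft_force: [-1.2, 3.1, 9.3]
opening: 0.006
grip_force: 5.1
```

Request:
arm_command(deltas=[{"dx": 0.0,"dy": 0.0,"dz": -0.0005,"yaw": 0.0},{"dx": 0.0,"dy": 0.0,"dz": 0.0,"yaw": 0.0}])

```text
t: 11.35
eef_pos: [572.7, 155.9, 90.2]
tcp_rot: [3.14, -0.0, 1.584]
ft_force: [-3.2, 2.8, 15.2]
opening: 0.001
grip_force: 7.6
```

Request:
arm_command(deltas=[{"dx": 0.0,"dy": 0.0,"dz": 0.01,"yaw": 0.0},{"dx": 0.0,"dy": 0.0,"dz": 0.03,"yaw": 0.0},{"dx": 0.0,"dy": 0.0,"dz": 0.04,"yaw": 0.0},{"dx": 0.0,"dy": 0.0,"dz": 0.04,"yaw": 0.0},{"dx": 0.0,"dy": 0.0,"dz": 0.04,"yaw": 0.0},{"dx": -0.02,"dy": 0.03,"dz": 0.01,"yaw": 0.0},{"dx": -0.02,"dy": 0.03,"dz": 0.0,"yaw": 0.0},{"dx": -0.02,"dy": 0.03,"dz": 0.0,"yaw": 0.0},{"dx": -0.02,"dy": 0.03,"dz": 0.0,"yaw": 0.0},{"dx": -0.02,"dy": 0.03,"dz": 0.0,"yaw": 0.0},{"dx": -0.02,"dy": 0.03,"dz": 0.0,"yaw": 0.0},{"dx": -0.02,"dy": 0.03,"dz": 0.0,"yaw": 0.0},{"dx": -0.02,"dy": 0.03,"dz": 0.0,"yaw": 0.0},{"dx": 0.0,"dy": 0.03,"dz": 0.0,"yaw": 0.0},{"dx": 0.0,"dy": 0.0,"dz": 0.0,"yaw": 0.0},{"dx": 0.0,"dy": 0.0,"dz": 0.0,"yaw": 0.0}])

```text
t: 12.95
eef_pos: [412.0, 425.4, 258.6]
tcp_rot: [-3.141, 0.001, 1.585]
ft_force: [-0.2, 0.8, 0.7]
opening: 0.002
grip_force: 0.0
```

```bash
cat > chk.py <<'E'
from h import *
import sys
print(state()["t"],state()["eef_pos"],state()["ft_force"])
R={}
for n in("top","scene"):
    b=dict(np.load(n+".npz")); ds=[read_camera(n) for _ in range(4)]
    for nm,s in (("before",[b]),("now",ds)):
        C=np.median([cloud(d) for d in ds],0) if nm=="now" else cloud(b)
        k=C.reshape(-1,3); k=k[(k[:,2]>58)&(k[:,2]<88)]
        out=[]
        for p in ([472,145],[487,-4],[572,155],[587,6]):
            q=k[np.hypot(*(k[:,:2]-p).T)<10]; out.append((len(q),round(float(np.median(q[:,2])),1) if len(q) else 0))
        print(n,nm,"NL NR FL FR",out)
    R[n]=ds[0]["color"]
a=np.vstack([R["scene"][110:190,150:250]]); cv2.imwrite(f"pics/{sys.argv[1]}.png",cv2.resize(a,(750,600),interpolation=cv2.INTER_CUBIC)[...,::-1])
E
python3 chk.py end1
```

```text
12.95 [411.97211087 425.40841512 258.63351493] [-0.18700324  0.75851608  0.68863691]
top before NL NR FL FR [(68, 77.7), (60, 78.7), (59, 78.7), (55, 78.7)]
top now NL NR FL FR [(63, 71.9), (56, 71.5), (61, 71.8), (53, 71.7)]
scene before NL NR FL FR [(52, 76.7), (72, 75.8), (27, 77.8), (43, 78.0)]
scene now NL NR FL FR [(42, 71.4), (50, 71.4), (29, 71.8), (35, 71.4)]
```

View pics/end1.png

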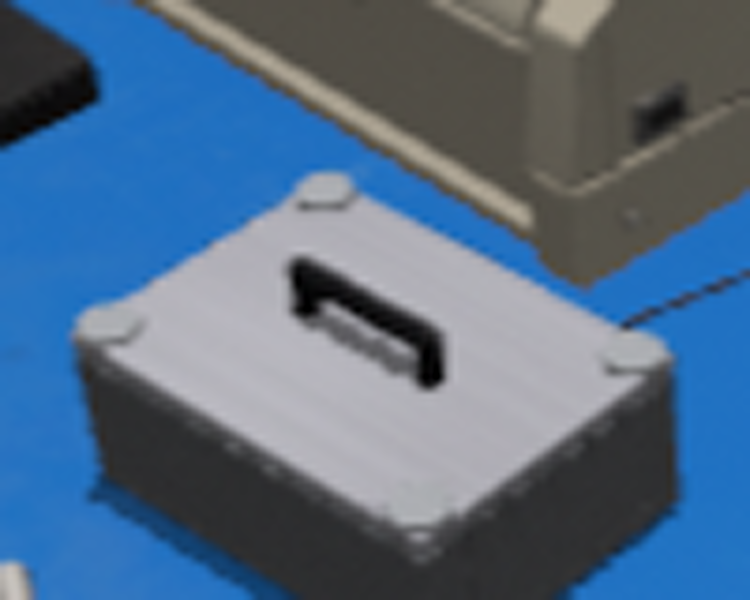

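The lid sits flat with no gap at the rim. Its pads, at (110,323), (325,188), (637,350) and (418,507), all measure about 71.5 mm in both views, and the arm is clear.

```bash
python3 -c "from cell import job_done; print(job_done())"
```

```text
the job is handed in; nothing more can be done
None
```

I pressed all four corners home one at a time and handed the job in at about 13 s: every pad top measures 71.4–71.9 mm in both views, the lid lies flat on the box, and the arm is clear of it.

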